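Lift the ball cactus with the sprung tongs

ROBOT

A 7-joint arm with a two-finger parallel gripper is mounted at the origin on the work surface. World frame = base frame: x ahead of the robot, y to its left, z up, the work surface at z = 0. Lengths are in m, angles in rad, forces in N, time in s.
With the tool pointing down it reaches from about 0.4 to 0.875 m from the base axis. Payload 19.3 kg.
Tool frame: the origin (TCP) lies at the very end of the fingers, on their centre line; the grasp point (between the pads) lies 19 mm behind it; z points along the fingers, y is the line along which they close (so a half turn about z gives the same grasp; the last joint's range is limited). The gripper opens to 85 mm and grips with 20 to 120 N. Pads are 22 mm wide; open, the fingers measure 114 mm over their backs; the gripper's body (76 mm by 85 mm) begins 54 mm behind the grasp point. The pads swing forward as they close: fully open they stand 13 mm farther back than shut.
Start: joints at [-1.375, 0.521, -0.036, 1.599, 0.021, 1.021, -0.113], TCP at [0.164, 0.603, 0.231] pointing down, gripper open.
Joint ranges: [-2.91, 2.91], [-0.3, 2.13], [-1.5, 1.42], [0.17, 2.43], [-1.26, 4.41], [0.16, 1.93], [-2.52, 2.52]. Speed limits (rad/s): [1.89, 1.89, 2.39, 2.39, 3.01, 3.01, 3.01].

INTERFACE

Orientations are given as [roll, pitch, yaw] about the fixed x, y, z axes, in that order (R = Rz(yaw) Ry(pitch) Rx(roll)).
In Python, from workcell import bot gives the robot as it stands.
- The arm moves only by the tool jog_arm, never from a script. Its argument "motion" is a list of rows, each a list of 5 numbers: the shift along the tool's x, y, z scaled (see below), then the turn about the tool's z scaled (see below), then the opening, from 0 (shut) to 1 (fully open). A call has 1 to 12 rows; each row shifts and turns the commanded pose from where the row before left it, along the tool's axes as they then stand; what a row does not reach is not made up. The controller multiplies each number of a shift by 30 mm and each number of a turn by 0.08 rad. A row lasts 1/10 s, in which the tool goes at most 50 mm and 8.59 degrees, less where a joint would pass 70% of its speed; a pose out of reach is approached as far as the arm can. A call with a number of a shift or a turn outside -1 to 1 is refused whole. A call with a gripper value outside its range is refused whole. The fingers move at their own pace and stop on an object; "newtons" is the grip in N (left out, the last holds). Time passes only in rows, so rows that do not move let the fingers close. It gives the time, the measured TCP pose, the force, the opening and the grip force at its end, in the units of the state.
- bot.observe(): the state, without advancing time (a new reading comes with each control period).
- bot.grab_frame(name): name is "scene" or "top" or "wrist"; returns a dict with "pixels" (400x640x3 uint8, red, green, blue), "fovy" (degrees; the focal length in pixels is half the picture's height over the tangent of half this angle, whatever the lens; pixels are square), "cx", "cy" (the principal point, pixels), "rvec" (rotation vector, rad) and "tvec" (3), from world to camera coordinates, as OpenCV has them; the wrist camera has in their place "mount" (4x4, takes a point from camera to tool coordinates, whose origin is the TCP and whose axes are the flange's). Camera axes: x right, y down, z forward; pixel columns grow to the right and rows downward; lengths in m; the calibration is good to about 2 mm. A picture is of the moment at which its call begins: read the wrist's pose just before it. There is no depth.
- bot.job_done(): hands the job in; it is judged then, once.
The state is a dict: "clock": time; "qpos": joint angles; "qd": joint speeds; "joint_efforts": joint torques, N m; "position": TCP position; "tool_rot": TCP orientation; "force": force on the tool from outside, world axes, zero at the start; "moment": the same for the moment, N m; "grip_width": finger opening in m; "finger_force": force on a finger pad.
Only numpy, scipy, OpenCV 4.12 (cv2) and the standard library are available. Lean on these libraries where they do the work, as an engineer would, in place of code of your own. Each camera call takes 0.05 s, during which the arm holds its last target. There are 200 camera calls.

TASK

Push the wooden carrier along its rail, out from under the clear hood, to the first stop (green flag) so that it clicks in and stays there. Then take the red-jawed tongs out of the yellow holder, close them on the prickly ball cactus standing on the carrier and lift it up, finishing with the tongs still in the gripper, squeezed shut on the cactus, and the cactus held still about ten centimetres clear above the carrier, ready for its roots to be looked at. Never touch the cactus with the gripper itself, and leave the herb pots, the bucket and the glass cloche where they are.

Things in the scene. Friction and masses are not known exactly. Their poses are not given: they have to be found in the camera images.
- rail: fixed aluminium rail on the ledge, 410 mm long, 62 wide, 20 high; position and yaw (+-0.2 rad) vary. Origin on the ledge, on the centreline at the first stop; +y is the way the carrier is pushed, -x is the robot's side. Painted flags lie on the ledge at x = +82 mm: green at the first stop (y = 0), blue at a second stop (y = +85 mm) that is not wanted. The rail ends at y = +148 mm
- hood (a point): centre of the roof top (124 mm above the ledge) of a fixed clear plastic hood with white edges over the rail's start; axes as the rail. 116 mm (x) by 136 mm (y), 4 mm sheet; a wall on its +x side, open on the -x side and at both y ends
- stop_green (a point): point on the rail 40 mm above the ledge where the carrier's cup must stand at the first stop; axes as the rail. A sprung click detent: the carrier meets a bump about 15 mm before the stop, needs up to 10 N over it, drops in when within about 7 mm, and meets a like bump beyond, so push slowly there
- cup (a point): centre of the carrier's deck, on its top face 40 mm above the ledge; axes as the rail. Carrier: 88 mm square pale wooden deck 10 mm thick, sliding only along the rail's y (about 1 N friction), with a low green ring (outer diameter 58 mm, 8 mm high) round the cactus foot. Starts 150 to 190 mm before the stop, under the hood
- push_post (a point): axis of the carrier's upright steel push post (diameter 12 mm) at 130 mm above the ledge; axes as the rail. It is 88 mm from the cup along the rail's -x, free of the hood. Red cap, diameter 22 mm, from 150 to 158 mm above the ledge; below, bare down to the foot at 40 mm; carry the tongs over or round it
- carrier: the same carrier; origin on the ledge under the cup centre; axes as the rail
- cactus_mid (a point): centre of the small bare-rooted ball cactus, barrel shaped, green with a red bud, upright in the ring: diameter 36 mm, 44 mm tall (foot 22 mm below this point), straight sided from 16 mm below to 14 mm above. 30 to 55 g, prickly: only the tongs may touch it. z axis up
- cactus: the same cactus; origin at the centre of its foot
- tongs_grip (a point): middle between the tongs' two black rubber pads, where the gripper squeezes. The tongs stand upright in the holder, jaws down: y is the line along which they close, x across the arms, z up to the hinge. Pads 24 mm (x) by 30 mm (z), 48 mm over their outsides when open. The steel head ends 45 mm above this point, the jaw tips are 110 mm below it. Grip upright from above, closing along y
- tongs: the same tongs, 155 mm long, about 80 g; origin midway between the open jaw tips, z up to the hinge. Red jaws 26 mm wide (x), 26 mm tall up from the tips; open, 70 mm between and 82 mm over the outsides. Squeezing 1 mm off the pad width closes the jaw gap by 3.9 mm; on a 36 mm thing the pad width is 40 mm
- tong_left: the tongs' arm on the +y side; origin at its hinge, 38 mm above and 8 mm to +y of the grip point. Springs press the pads apart with 7 to 9 N: enough to carry the tongs with the pads squeezed 2 to 4 mm
- tong_right: the tongs' arm on the -y side, mirror of the left; both move together. A grip of 30 to 60 N on the pads holds the cactus well
- holder: fixed yellow plastic holder, an open box 39 (x) by 100 (y) by 62 mm tall on a 75 by 125 mm foot plate, walls and floor 4 mm; origin on the ledge at its centre. Position and yaw (+-0.5 rad) vary. The tongs stand in it, same axes, 2.5 mm play in x and 5 mm in y; lift them 65 mm or more to clear it
- basil_mid (a point): middle of the basil pot, terracotta, 104 mm across, 88 tall plus leaves; leave alone
- thyme_mid (a point): middle of the thyme pot, terracotta, 92 mm across, 78 tall plus leaves; leave alone
- bucket_mid (a point): middle of the small galvanised bucket, 104 mm across, 95 tall; leave alone
- cloche_mid (a point): middle of the glass cloche, 110 mm across, 123 tall; leave alone

How it is judged:
By the outcome, as a careful person would: the job done as asked, in the order asked, and still so for the second after the job is handed in, while the arm keeps its last pose, push and grip.
It also fails if it takes over 66 s, if anything falls off the work surface, if the arm or the gripper's body presses on something with over 40 N, if the wrist force passes 120 N, or if a joint passes its speed limit or range.

## Working session

There is one attempt and no reset: what is moved stays moved. The work goes in short steps, Python scripts to look and compute and a tool call to move; the robot and the scene stay as the last step left them, time stands still between calls to the robot, and variables do not carry over. Pictures are saved under pics/ and viewed, at most 10 in all, crops included, and the job is handed in when it is done.

Besides the shell and the picture viewer there is one more tool, called after "Emit:" as name(argument=value, ...), one argument or row to a line, values as JSON. jog_arm: Moves the arm, as the interface text tells. Shifts and turns lie within -1 to 1; 1 stands for 30 mm of shift or 0.08 rad of turn. Its arguments: {"type":"object","properties":{"motion":{"type":"array","items":{"type":"array","items":{"type":"number"}}},"newtons":{"type":"number"}},"required":["motion"]}

```bash
mkdir -p pics; ls; cat > h.py <<'E'
import numpy as np, cv2, json
from workcell import bot
def grab(n,fn=None):
    s=bot.observe(); f=bot.grab_frame(n)
    if fn: cv2.imwrite('pics/'+fn,cv2.cvtColor(f['pixels'],cv2.COLOR_RGB2BGR))
    return s,f
def KRt(f,s=None):
    fl=f['pixels'].shape[0]/2/np.tan(np.radians(f['fovy'])/2)
    K=np.array([[fl,0,f['cx']],[0,fl,f['cy']],[0,0,1]])
    R=cv2.Rodrigues(np.array(f['rvec'],float))[0]; return K,R,np.array(f['tvec'],float).ravel()
def ray(f,u,v,z):
    K,R,t=KRt(f); c=-R.T@t; d=R.T@np.linalg.inv(K)@[u,v,1]
    return c+d*(z-c[2])/d[2]
def proj(f,P):
    K,R,t=KRt(f); p=(R@np.atleast_2d(P).T).T+t; p=p@K.T; return p[:,:2]/p[:,2:]
E
python3 - <<'E'
from h import *
import pickle
s,f=grab('top','top.png'); s2,g=grab('scene','scene.png')
pickle.dump((f,g),open('fg.pkl','wb'))
for k in (f,g): 
    K,R,t=KRt(k); print(-R.T@t,R[2],k['fovy'],[x for x in k])
print(s)
E
```

```text
pics
[ 0.36479614 -0.06375723  1.04379965] [ 0.23785027 -0.00135644 -0.97130089] 56.22173935686397 ['pixels', 'fovy', 'cx', 'cy', 'rvec', 'tvec']
[1.0345709  0.30356364 0.97765898] [-0.42717844 -0.34917559 -0.83402337] 53.8555189070437 ['pixels', 'fovy', 'cx', 'cy', 'rvec', 'tvec']
{'clock': 0.0, 'qpos': array([-1.37518909,  0.52198736, -0.03634684,  1.59997001,  0.02119958,
        1.02111289, -0.11278738]), 'qd': array([-8.53974793e-04,  8.32384573e-04, -2.69253270e-04,  8.74687199e-04,
        5.54490786e-04, -1.02828473e-04, -4.85259461e-05]), 'joint_efforts': array([ 5.74516325e-04, -9.27101827e+01,  1.98022529e+00, -3.69934559e+01,
        1.78999890e-02,  8.21541500e-03,  8.35019648e-06]), 'position': array([0.16411895, 0.60273312, 0.23075573]), 'tool_rot': array([-3.14050208e+00,  6.76929480e-05,  2.87580405e+00]), 'force': array([ 0.47190771, -0.05276992,  0.13518424]), 'moment': array([-0.02597228, -0.07273056,  0.01478192]), 'finger_force': 0.0, 'grip_width': 0.08517391880480919}
```

View pics/top.png

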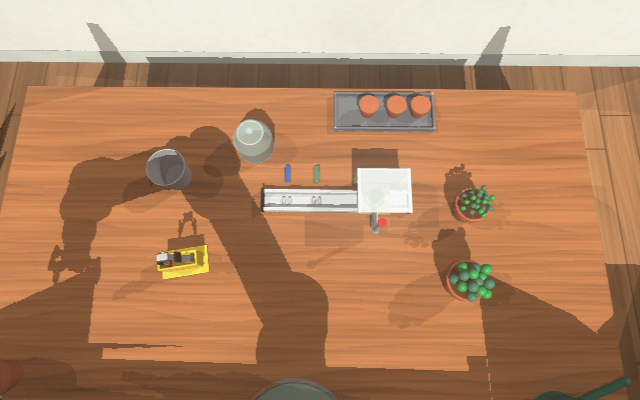

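View pics/scene.png

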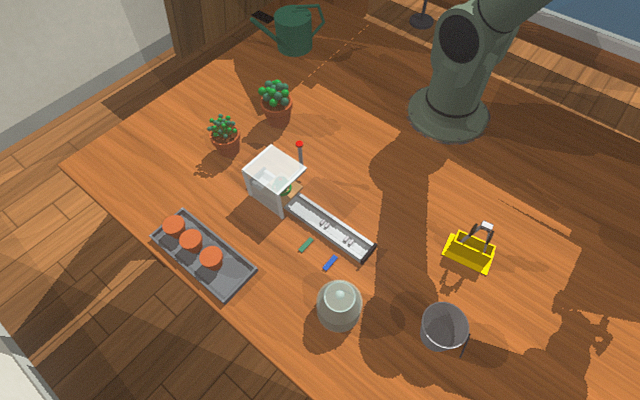

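The top view shows the hood at about (384,190), the red cap (382,223), flags at green (317,173) and blue (288,173), the rail end (263,200), and the holder with tongs at (183,261). Next I'll zoom in and measure.

```bash
python3 - <<'E'
from h import *
import pickle
f,g=pickle.load(open('fg.pkl','rb'))
def blobs(fr,lo,hi,box,name):
    hsv=cv2.cvtColor(fr['pixels'],cv2.COLOR_RGB2HSV); m=cv2.inRange(hsv,lo,hi)
    k=np.zeros_like(m); x0,y0,x1,y1=box; k[y0:y1,x0:x1]=m[y0:y1,x0:x1]
    n,l,st,c=cv2.connectedComponentsWithStats(k)
    i=1+np.argmax(st[1:,4]); p=cv2.findNonZero((l==i).astype('uint8'))
    print(name,c[i].round(1),st[i],cv2.minAreaRect(p)); return c[i]
for nm,fr,bx in (('top',f,dict(red=(370,212,395,235),gr=(308,160,325,186),bl=(280,160,296,186),ye=(145,240,220,285))),
              ('scene',g,dict(red=(290,136,308,152),gr=(296,232,318,255),bl=(320,250,342,275),ye=(435,220,505,280)))):
    for c,lo,hi,z in (('red',(0,150,110),(6,255,255),.156),('gr',(60,60,30),(90,255,255),0.001),('bl',(105,80,30),(130,255,255),0.001),('ye',(22,150,60),(32,255,255),.03)):
        try:
            p=blobs(fr,lo,hi,bx[c],nm+c); print(ray(fr,*p,z).round(4))
        except Exception as e: print(nm,c,e)
def crop(fr,x0,y0,x1,y1,k): return cv2.resize(cv2.cvtColor(fr['pixels'][y0:y1,x0:x1],cv2.COLOR_RGB2BGR),None,fx=k,fy=k,interpolation=cv2.INTER_CUBIC)
a=crop(f,250,150,420,240,4.4); b=crop(f,140,230,220,290,4.4); c=crop(g,430,210,510,280,4.2)
im=np.zeros((600,790,3),'uint8'); im[:396,:748]=a[:,:790]; 
b=cv2.resize(b,(270,203)); c=cv2.resize(c,(232,203)); im[397:,:270]=b; im[397:,300:532]=c
cv2.imwrite('pics/z.png',im)
E
```

```text
topred [381.7 222.1] [378 218   9   9  62] ((382.0, 222.0), (8.0, 8.0), 90.0)
[ 0.5249 -0.211   0.156 ]
topgr [316.  173.5] [315 166   3  16  48] ((316.0, 173.5), (15.0, 2.0), 90.0)
[ 0.695  -0.0496  0.001 ]
topbl [287.  173.4] [285 165   5  17  80] ((287.0, 173.0), (16.0, 4.0), 90.0)
[0.6947 0.0349 0.001 ]
topye [187.6 263. ] [158 245  51  34 908] ((182.70135498046875, 261.9419250488281), (26.929540634155273, 51.31168746948242), 81.02737426757812)
[0.4327 0.2903 0.03  ]
scenered [298.9 143.4] [296 141   7   6  37] ((299.0, 143.5), (5.0, 6.0), 90.0)
[ 0.5224 -0.21    0.156 ]
scenegr [305.3 244.4] [299 238  14  14  75] ((305.5000305175781, 244.50003051757812), (4.242640495300293, 16.970561981201172), 45.0)
[ 0.6912 -0.0515  0.001 ]
scenebl [329.6 262.4] [323 255  15  16  93] ((329.7212219238281, 262.3185729980469), (5.079892158508301, 17.779624938964844), 41.18592834472656)
[0.691  0.0341 0.001 ]
sceneye [469.3 251.7] [ 441  230   55   45 1374] ((469.53411865234375, 250.59266662597656), (50.496517181396484, 30.800777435302734), 24.775142669677734)
[0.4459 0.3099 0.03  ]
```

View pics/z.png

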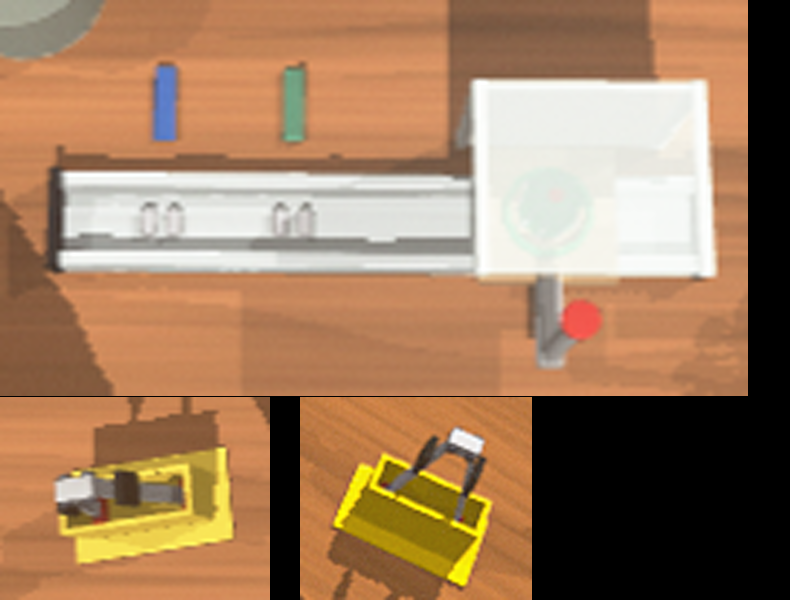

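```bash
python3 - <<'E'
from h import *
import pickle
f,g=pickle.load(open('fg.pkl','rb'))
A=lambda u,v,z: ray(f,250+u/4.4,150+v/4.4,z)[:2].round(4)
B=lambda u,v,z: ray(f,140+u/3.375,230+v/3.375,z)[:2].round(4)
C=lambda u,v,z: ray(g,430+u/2.9,210+v/2.9,z)[:2].round(4)
print('rail',A(60,172,.02),A(470,180,.02),A(60,268,.02))
print('hood',[A(*p,.124) for p in((472,82),(708,82),(715,275),(476,278))])
print('foot',[B(*p,.004) for p in((225,52),(232,143),(78,166))])
print('rim',[B(*p,.062) for p in((188,68),(192,120),(62,138))])
print('head',B(76,92,.159))
print('scene foot',[C(*p,.004) for p in((35,128),(160,188),(190,118))],'rim',[C(*p,.062) for p in((82,57),(190,105),(172,150),(70,95))],'head',C(167,42,.159))
E
```

```text
rail [0.6415 0.0979] [ 0.6384 -0.1659] [0.5784 0.0951]
hood [array([ 0.6701, -0.1576]), array([ 0.6713, -0.2961]), array([ 0.5558, -0.2944]), array([ 0.5529, -0.1581])]
foot [array([0.4829, 0.2511]), array([0.4096, 0.2396]), array([0.3905, 0.3618])]
rim [array([0.4637, 0.2611]), array([0.4241, 0.2546]), array([0.4098, 0.3525])]
head [0.4368 0.3051]
scene foot [array([0.4823, 0.2564]), array([0.4637, 0.374 ]), array([0.3823, 0.3641])] rim [array([0.4262, 0.2569]), array([0.4094, 0.3549]), array([0.4592, 0.3619]), array([0.4673, 0.2673])] head [0.4344 0.3093]
```

Emit:
jog_arm(
  motion=[
    [0, 0, 0, -0.83, 1],
    [0, 0, 0, -0.83, 1],
    [0, 0, 0, -0.83, 1],
    [0, 0, 0, -0.83, 1],
    [-0.8, -0.8, 0, 0, 1],
    [-0.8, -1, 0, 0, 1],
    [-0.8, -1, 0, 0, 1],
    [-0.8, -1, 0, 0, 1],
    [-0.8, -1, 0, 0, 1],
    [-0.8, -1, 0, 0, 1],
    [-0.8, -1, 0, 0, 1],
    [-0.8, -1, 0, 0, 1],
  ],
  newtons=25,
)

```text
clock: 1.3
position: [0.3568, 0.3675, 0.2312]
tool_rot: [-3.141, -0.0, 3.141]
force: [1.1, 0.2, 0.3]
grip_width: 0.0854
finger_force: 0.0
```

Emit:
jog_arm(
  motion=[
    [-0.5, -1, 0, 0, 1],
    [-0.5, -1, 0, 0, 1],
    [-0.5, -1, 0, 0, 1],
    [-0.5, -1, 0, 0, 1],
    [-0.5, -1, 0, 0, 1],
    [-0.5, -1, 0, 0, 1],
    [-0.5, -1, 0, 0, 1],
    [-0.5, -1, 0, 0, 1],
    [-0.5, -1, 0, 0, 1],
    [-0.5, -1, 0, 0, 1],
    [-0.5, -1, 0, 0, 1],
    [0, -1, 0, 0, 1],
  ],
)

```text
clock: 2.5
position: [0.5222, 0.0076, 0.231]
tool_rot: [-3.141, 0.0, 3.141]
force: [-0.3, 0.0, 1.5]
grip_width: 0.0852
finger_force: 0.0
```

```bash
python3 -c "
from h import *;s=bot.observe();print(s['position'],s['qpos'].round(2))"
```

```text
[0.5221598  0.00760754 0.23099595] [-0.21  0.36  0.11  1.87 -0.05  0.91  1.49]
```

Emit:
jog_arm(
  motion=[
    [0, -0.9, 0, 0, 1],
    [0, -0.9, 0, 0, 1],
    [0, -0.9, 0, 0, 1],
    [0, -0.9, 0, 0, 1],
    [0, -0.9, 0, 0, 1],
    [0, -0.9, 0, 0, 1],
    [0, -0.9, 0, 0, 1],
    [0, -0.9, 0, 0, 1],
    [0, 0, 0, 0, 1],
  ],
)

```text
clock: 3.4
position: [0.5202, -0.2107, 0.2311]
tool_rot: [-3.14, -0.001, 3.137]
force: [-0.6, 0.2, 0.2]
grip_width: 0.0857
finger_force: 0.0
```

```bash
cat >> h.py <<'E'
from scipy.spatial.transform import Rotation as Ro
def wfix(s,f):
    M=np.array(f['mount']); T=np.eye(4); T[:3,:3]=Ro.from_euler('xyz',s['tool_rot']).as_matrix(); T[:3,3]=s['position']
    W=np.linalg.inv(T@M); f['rvec']=cv2.Rodrigues(W[:3,:3])[0]; f['tvec']=W[:3,3]; return f
E
python3 -c "
from h import *;s,f=grab('wrist','w1.png');f=wfix(s,f);print(s['position'],s['qpos'].round(2),f['mount'])
print(proj(f,[[.524,-.2105,.158],[.524,-.2105,.04],[.61,-.15,.124],[.69,-.05,0]]))"
```

```text
[ 0.52016758 -0.21066007  0.23105379] [ 0.15  0.43  0.17  1.78 -0.09  0.94  1.93] [[-5.54354400e-04 -9.57882936e-01 -2.87158448e-01  7.27568040e-02]
 [ 9.99999585e-01 -3.23483171e-04 -8.51429452e-04  9.32857513e-05]
 [ 7.22678818e-04 -2.87158801e-01  9.57882718e-01 -1.42551069e-01]
 [ 0.00000000e+00  0.00000000e+00  0.00000000e+00  1.00000000e+00]]
[[321.63643179 219.78082179]
 [321.69171995 183.2028443 ]
 [389.11081229 296.80249128]
 [441.17569149 296.17541255]]
```

View pics/w1.png

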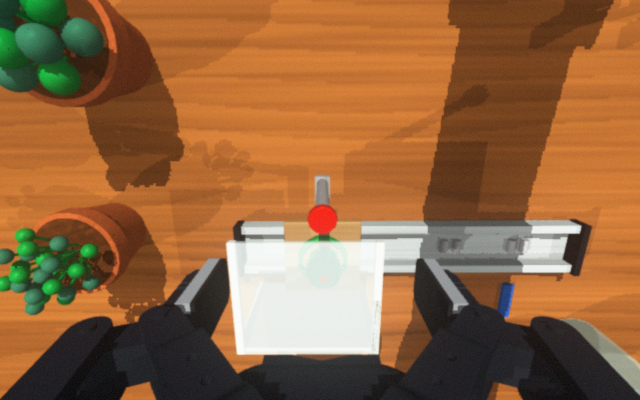

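The cap appears at (322,218), matching the prediction. I'll lower the open fingers around the post, then partly close them so they push it along without pinching.

Emit:
jog_arm(
  motion=[
    [-0.13, 0, 0, 0, 1],
    [0, 0, 0.87, 0, 1],
    [0, 0, 0.87, 0, 1],
    [0, 0, 0.87, 0, 1],
    [0, 0, 0.87, 0, 1],
    [0, 0, 0.87, 0, 1],
    [0, 0, 0, 0, 0.32],
    [0, 0, 0, 0, 0.32],
    [0, 0, 0, 0, 0.32],
    [0, 0, 0, 0, 0.32],
    [0, 0, 0, 0, 0.32],
  ],
  newtons=20,
)

```text
clock: 4.55
position: [0.5254, -0.2071, 0.1017]
tool_rot: [-3.141, 0.001, 3.141]
force: [-0.2, -0.3, 0.8]
grip_width: 0.0274
finger_force: 0.0
```

Emit:
jog_arm(
  motion=[
    [0, 0.3, 0, 0, 0.32],
    [0, 0.5, 0, 0, 0.32],
    [0, 0.5, 0, 0, 0.32],
    [0, 0.5, 0, 0, 0.32],
    [0, 0.5, 0, 0, 0.32],
    [0, 0.5, 0, 0, 0.32],
    [0, 0.5, 0, 0, 0.32],
    [0, 0.4, 0, 0, 0.32],
    [0, 0.3, 0, 0, 0.32],
    [0, 0.2, 0, 0, 0.32],
    [0, 0, 0, 0, 0.32],
  ],
)

```text
clock: 5.65
position: [0.5252, -0.0802, 0.1009]
tool_rot: [3.141, 0.0, -3.141]
force: [0.4, 0.0, 0.6]
grip_width: 0.027
finger_force: 0.0
```

```bash
cat > cap.py <<'E'
from h import *
for n,b in (('top',(270,200,400,250)),('scene',(270,110,400,260))):
    s,f=grab(n,n+'_c.png')
    m=cv2.inRange(cv2.cvtColor(f['pixels'],cv2.COLOR_RGB2HSV),(0,150,110),(6,255,255)); k=np.zeros_like(m); k[b[1]:b[3],b[0]:b[2]]=m[b[1]:b[3],b[0]:b[2]]
    N,l,st,c=cv2.connectedComponentsWithStats(k)
    print(n,[(st[i,4],c[i].round(1),ray(f,*c[i],.156).round(4)) for i in range(1,N) if st[i,4]>8])
E
python3 cap.py
```

```text
top []
scene [(np.int32(15), array([333. , 166.3]), array([ 0.5261, -0.0875,  0.156 ]))]
```

Emit:
jog_arm(
  motion=[
    [0, 0.2, 0, 0, 0.32],
    [0, 0.2, 0, 0, 0.32],
    [0, 0.1, 0, 0, 0.32],
    [0, 0.08, 0, 0, 0.32],
    [0, 0.07, 0, 0, 0.32],
    [0, 0.07, 0, 0, 0.32],
    [0, 0.07, 0, 0, 0.32],
    [0, 0.07, 0, 0, 0.32],
    [0, 0.07, 0, 0, 0.32],
  ],
)

```text
clock: 6.65
position: [0.5244, -0.0547, 0.1008]
tool_rot: [-3.14, -0.001, 3.14]
force: [-3.4, -9.4, 1.2]
grip_width: 0.0271
finger_force: 0.4
```

Emit:
jog_arm(
  motion=[
    [0, 0.05, 0, 0, 0.32],
    [0, 0.05, 0, 0, 0.32],
    [0, 0.05, 0, 0, 0.32],
  ],
)

```text
clock: 6.95
position: [0.5246, -0.049, 0.1008]
tool_rot: [-3.141, -0.001, 3.141]
force: [-2.7, -3.0, 0.4]
grip_width: 0.0273
finger_force: 0.0
```

Emit:
jog_arm(
  motion=[
    [0, 0.05, 0, 0, 0.32],
    [0, 0.03, 0, 0, 0.32],
    [0, 0, 0, 0, 0.32],
    [0, 0, 0, 0, 0.32],
  ],
)

```text
clock: 7.35
position: [0.5253, -0.046, 0.1009]
tool_rot: [3.141, 0.001, -3.142]
force: [-0.3, -0.7, -0.4]
grip_width: 0.0269
finger_force: 0.0
```

```bash
python3 cap.py
```

```text
top []
scene [(np.int32(17), array([343.4, 173.4]), array([ 0.5272, -0.052 ,  0.156 ]))]
```

Emit:
jog_arm(
  motion=[
    [0, 0, 0, 0, 1],
    [0, 0, 0, 0, 1],
    [0, 0, 0, 0, 1],
    [0, 0, 0, 0, 1],
    [0, 0, 0, 0, 1],
    [0, 0, -0.8, 0, 1],
    [0, 0, -1, 0, 1],
    [0, 0, -1, 0, 1],
    [0, 0, -1, 0, 1],
    [0, 0, -0.8, 0, 1],
    [0, 0, 0, 0, 1],
  ],
)

```text
clock: 8.55
position: [0.5262, -0.0463, 0.2417]
tool_rot: [3.141, 0.005, 3.141]
force: [0.2, -0.0, 0.7]
grip_width: 0.0857
finger_force: 0.0
```

```bash
python3 cap.py; python3 - <<'E'
from h import *
s,f=grab('wrist','w2.png');f=wfix(s,f)
m=cv2.inRange(cv2.cvtColor(f['pixels'],cv2.COLOR_RGB2HSV),(0,150,110),(6,255,255))
N,l,st,c=cv2.connectedComponentsWithStats(m)
print(s['position'],[(st[i,4],c[i].round(1),ray(f,*c[i],.158).round(4)) for i in range(1,N) if st[i,4]>15])
E
```

```text
top []
scene [(np.int32(44), array([344.8, 172.2]), array([ 0.522 , -0.0515,  0.156 ]))]
[ 0.52497152 -0.04615969  0.23890276] [(np.int32(633), array([314.6, 209.3]), array([ 0.5234, -0.0511,  0.158 ])), (np.int32(53), array([317.4, 270.5]), array([ 0.574 , -0.0492,  0.158 ]))]
```

View pics/w2.png

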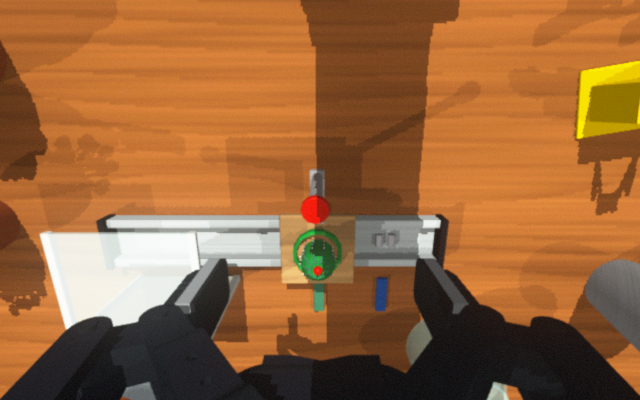

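The wrist view shows the carrier standing at the green flag, with its cap at (315,209) reading y = -0.051 and the flag at (319,300). It has clicked in. Next, the tongs.

Emit:
jog_arm(
  motion=[
    [0.25, 1, 0, 0, 1],
    [0.25, 1, 0, 0, 1],
    [0.25, 1, 0, 0, 1],
    [0.25, 1, 0, 0, 1],
    [0.25, 1, 0, 0, 1],
    [0.25, 1, 0, 0, 1],
    [0.25, 1, 0, 0, 1],
    [0.25, 1, 0, 0, 1],
    [0.25, 1, 0, 0, 1],
    [0.25, 1, 0, 0, 1],
    [0.25, 1, 0, 0, 1],
    [0.25, 0.8, 0, 0, 1],
  ],
)

```text
clock: 9.9
position: [0.434, 0.3092, 0.2376]
tool_rot: [-3.141, -0.002, -3.141]
force: [0.4, 0.2, 0.4]
grip_width: 0.0854
finger_force: 0.0
```

Emit:
jog_arm(
  motion=[
    [0, 0, 0, -0.95, 1],
    [0, 0, 0, -0.95, 1],
    [0, 0, 0, 0, 1],
  ],
)

```text
clock: 10.2
position: [0.4346, 0.3076, 0.2376]
tool_rot: [-3.141, -0.002, -2.988]
force: [0.1, 0.2, 0.6]
grip_width: 0.0856
finger_force: 0.0
```

```bash
python3 - <<'E'
from h import *
s,f=grab('wrist','w3.png');f=wfix(s,f)
print(s['position'],s['tool_rot'])
c,h=np.array([.4355,.3075]),.15
L=lambda x,y,z:[c[0]+x*np.cos(h)-y*np.sin(h),c[1]+x*np.sin(h)+y*np.cos(h),z]
print(proj(f,[L(0,0,.159)]+[L(a*.0195,b*.05,.062) for a,b in((-1,-1),(-1,1),(1,1),(1,-1))]).round(1))
E
```

```text
[0.43456908 0.30758569 0.23764856] [-3.14066709e+00 -1.70749557e-03 -2.98807083e+00]
[[321.1 213.6]
 [272.  165. ]
 [370.7 165.3]
 [368.9 202.3]
 [273.5 202. ]]
```

View pics/w3.png

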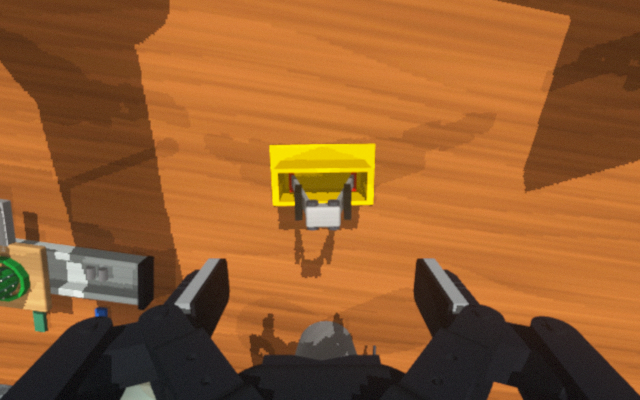

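The holder and tongs are where predicted, within about 2 mm: head at (323,215), rim at columns 273–375, yaw aligned. I'll descend and squeeze lightly.

Emit:
jog_arm(
  motion=[
    [-0.08, 0.05, 0, 0, 1],
    [0, 0, 0.9, 0, 1],
    [0, 0, 1, 0, 1],
    [0, 0, 1, 0, 1],
    [0, 0, 0.9, 0, 1],
    [0, 0, 0.6, 0, 1],
    [0, 0, 0.4, 0, 1],
    [0, 0, 0, 0, 1],
  ],
)

```text
clock: 11.05
position: [0.4367, 0.3092, 0.0935]
tool_rot: [-3.14, -0.002, -2.991]
force: [-1.0, -0.4, 0.5]
grip_width: 0.0853
finger_force: 0.0
```

Emit:
jog_arm(
  motion=[
    [0, 0, 0, 0, 0.52],
    [0, 0, 0, 0, 0.52],
    [0, 0, 0, 0, 0.52],
    [0, 0, 0, 0, 0.52],
    [0, 0, 0, 0, 0.52],
    [0, 0, 0, 0, 0.52],
  ],
  newtons=40,
)

```text
clock: 11.65
position: [0.4381, 0.3102, 0.0964]
tool_rot: [3.14, 0.003, -2.99]
force: [-2.0, -2.0, 17.3]
grip_width: 0.0449
finger_force: 20.6
```

Emit:
jog_arm(
  motion=[
    [0, 0, -0.2, 0, 0.52],
    [0, 0, -0.2, 0, 0.52],
    [0, 0, 0, 0, 0.52],
    [0, 0, 0, 0, 0.52],
  ],
)

```text
clock: 12.05
position: [0.4372, 0.3097, 0.107]
tool_rot: [3.141, 0.0, -2.99]
force: [-1.3, -0.0, -0.7]
grip_width: 0.045
finger_force: 7.8
```

Emit:
jog_arm(
  motion=[
    [0, 0, -0.5, 0, 0.52],
    [0, 0, -0.8, 0, 0.52],
    [0, 0, -0.8, 0, 0.52],
    [0, 0, -0.8, 0, 0.52],
    [0, 0, -0.9, 0, 0.52],
    [0, 0, -0.9, 0, 0.52],
    [0, 0, -0.8, 0, 0.52],
    [0, 0, -0.5, 0, 0.52],
    [0, 0, 0, 0.95, 0.52],
    [0, 0, 0, 0.95, 0.52],
    [0, 0, 0, 0, 0.52],
  ],
)

```text
clock: 13.15
position: [0.437, 0.3096, 0.2866]
tool_rot: [-3.141, -0.0, 3.14]
force: [0.4, 0.2, -0.8]
grip_width: 0.0447
finger_force: 7.8
```

```bash
python3 - <<'E'
from h import *
s,f=grab('scene','s2.png'); t=s['position']; print(s['position'],s['tool_rot'],s['finger_force'])
s2,w=grab('wrist','w4.png')
im=cv2.resize(cv2.imread('pics/s2.png')[60:310,280:560],None,fx=2,fy=2); 
im2=cv2.resize(cv2.imread('pics/w4.png'),(240,150)); o=np.zeros((500,800,3),'uint8'); o[:,:560]=im; o[:150,560:]=im2; cv2.imwrite('pics/c4.png',o)
E
```

```text
[0.43702693 0.30955458 0.28659871] [-3.14128045e+00 -2.22775933e-04  3.13995109e+00] 7.809281051158905
```

View pics/c4.png

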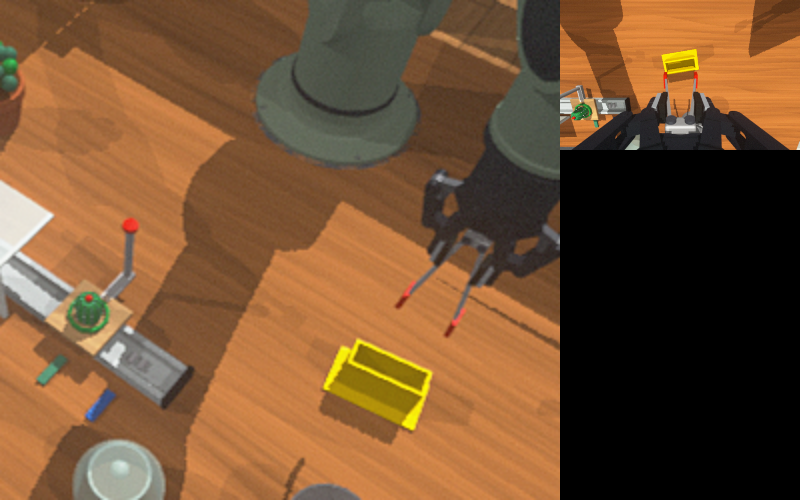

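```bash
python3 - <<'E'
from h import *
s,g=grab('scene'); s,w=grab('wrist'); w=wfix(s,w)
def red(f,b,mn=10):
    m=cv2.inRange(cv2.cvtColor(f['pixels'],cv2.COLOR_RGB2HSV),(0,140,60),(8,255,255)); k=np.zeros_like(m); k[b[1]:b[3],b[0]:b[2]]=m[b[1]:b[3],b[0]:b[2]]
    N,l,st,c=cv2.connectedComponentsWithStats(k); return [(c[i].round(1),st[i]) for i in range(1,N) if st[i,4]>=mn]
def tri(f1,p1,f2,p2):
    P=[]
    for f in(f1,f2):
        K,R,t=KRt(f); P.append(K@np.c_[R,t])
    X=cv2.triangulatePoints(P[0],P[1],np.array(p1,float),np.array(p2,float)).ravel(); return (X[:3]/X[3]).round(4)
a=red(g,(470,190,530,240)); b=red(w,(200,150,440,280)); print(s['position'],a,b)
for p,_ in a:
    for q,_ in b: print(p,q,tri(g,p,w,q))
bud=red(g,(312,200,335,215),2); print('bud',bud, [ray(g,*p,.085).round(4) for p,_ in bud])
f=bot.grab_frame('top')
print('budtop',[(p,ray(f,*p,.085).round(4)) for p,_ in red(f,(305,170,330,215),2)])
# cactus as green silhouette, saved wrist frame w2
im=cv2.cvtColor(cv2.imread('pics/w2.png'),cv2.COLOR_BGR2RGB); w2=dict(w,pixels=im)
w2=wfix(dict(position=[.52497,-.04616,.2389],tool_rot=[3.141,.003,3.141]),w2)
print('bud w2',ray(w2,317.4,270.5,.085))
for fr,n in((w2,'w2'),(g,'g')):
    pr=proj(fr,[[.6115,-.0512,z] for z in(.04,.048,.062,.084)]); print(n,pr.round(1))
print('ring w2',ray(w2,317,248,.048))
E
```

```text
[0.43705961 0.30963752 0.28657047] [(array([482.5, 206.8]), array([478, 200,  10,  14,  35], dtype=int32)), (array([507. , 221.1]), array([502, 214,  11,  14,  35], dtype=int32))] [(array([362.4, 209. ]), array([357, 191,  11,  45, 296], dtype=int32)), (array([279.5, 209.6]), array([276, 192,  10,  44, 264], dtype=int32))]
[482.5 206.8] [362.4 209. ] [0.4377 0.3009 0.2164]
[482.5 206.8] [279.5 209.6] [0.4349 0.2788 0.2082]
[507.  221.1] [362.4 209. ] [0.4346 0.3393 0.2076]
[507.  221.1] [279.5 209.6] [0.4372 0.3179 0.2207]
bud [(array([324. , 208.5]), array([323, 207,   3,   4,   8], dtype=int32))] [array([ 0.6087, -0.0516,  0.085 ])]
budtop [(array([315.9, 193.1]), array([ 0.6141, -0.051 ,  0.085 ]))]
bud w2 [ 0.6143323  -0.05020782  0.085     ]
w2 [[317.  249.6]
 [316.9 252.5]
 [316.7 258.1]
 [316.4 267.6]]
g [[323.6 217.9]
 [323.6 216.4]
 [323.5 213.7]
 [323.4 209.5]]
ring w2 [ 0.6057686  -0.05104785  0.048     ]
```

Emit:
jog_arm(
  motion=[
    [-0.3, -0.5, 0, 0, 0.52],
    [-0.5, -1, 0, 0, 0.52],
    [-0.5, -1, 0, 0, 0.52],
    [-0.5, -1, 0, 0, 0.52],
    [-0.5, -1, 0, 0, 0.52],
    [-0.5, -1, 0, 0, 0.52],
    [-0.5, -1, 0, 0, 0.52],
    [-0.5, -1, 0, 0, 0.52],
    [-0.5, -1, 0, 0, 0.52],
    [-0.5, -1, 0, 0, 0.52],
    [-0.5, -1, 0, 0, 0.52],
    [-0.5, -1, 0, 0, 0.52],
  ],
)

```text
clock: 14.6
position: [0.6115, -0.0367, 0.2867]
tool_rot: [3.142, -0.0, -3.141]
force: [0.6, 0.8, -1.4]
grip_width: 0.0444
finger_force: 7.8
```

Emit:
jog_arm(
  motion=[
    [-0.07, -0.52, 0, 0, 0.52],
    [0, 0, 0.8, 0, 0.52],
    [0, 0, 0.8, 0, 0.52],
    [0, 0, 0, 0, 0.52],
    [0, 0, 0, 0, 0.52],
  ],
)

```text
clock: 15.1
position: [0.6132, -0.0508, 0.2393]
tool_rot: [3.142, -0.0, -3.141]
force: [0.7, 0.5, 0.2]
grip_width: 0.0447
finger_force: 7.8
```

```bash
python3 - <<'E'
from h import *
s,g=grab('scene','s5.png'); s,w=grab('wrist','w5.png'); w=wfix(s,w); print(s['position'],s['tool_rot'],s['finger_force'],s['grip_width'])
t=s['position']
for fr in(g,w): print(proj(fr,[[.612,-.051,.04],[.612,-.051,.084],[t[0]-.001,t[1]-.036,t[2]-.091],[t[0]-.001,t[1]+.035,t[2]-.091]]).round(1).tolist())
a=cv2.resize(cv2.imread('pics/s5.png')[140:260,260:400],None,fx=4,fy=4); b=cv2.imread('pics/w5.png')[120:320,200:440]
o=np.zeros((480,800,3),'uint8'); o[:,:560]=a; o[:200,560:]=b; cv2.imwrite('pics/c5.png',o)
E
```

```text
[ 0.61354305 -0.05082918  0.23994528] [ 3.14155681e+00  1.01473937e-03 -3.14124896e+00] 7.788264602422714 0.04442313722846301
[[323.5, 218.0], [323.4, 209.6], [312.2, 189.0], [333.9, 203.6]]
[[321.1, 176.3], [321.1, 185.6], [274.6, 205.9], [366.6, 205.9]]
```

View pics/c5.png

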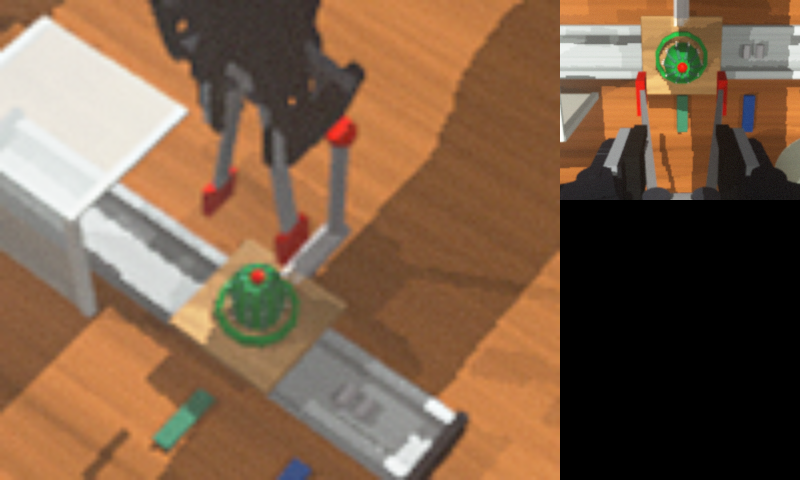

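The tongs hang centred over the cactus: jaws at columns about 281 and 362, bud at 323. I'll shift 1 mm to +y and lower.

Emit:
jog_arm(
  motion=[
    [0, 0.03, 0.6, 0, 0.52],
    [0, 0, 0.7, 0, 0.52],
    [0, 0, 0.7, 0, 0.52],
    [0, 0, 0.5, 0, 0.52],
    [0, 0, 0.4, 0, 0.52],
    [0, 0, 0.3, 0, 0.52],
    [0, 0, 0, 0, 0.52],
    [0, 0, 0, 0, 0.52],
  ],
)

```text
clock: 16.0
position: [0.6135, -0.0502, 0.1434]
tool_rot: [-3.142, 0.001, 3.141]
force: [0.5, 0.8, -0.1]
grip_width: 0.0443
finger_force: 7.8
```

```bash
python3 - <<'E'
from h import *
s,g=grab('scene','s6.png'); s,w=grab('wrist','w6.png'); print(s['position'],s['force'],s['grip_width'])
a=cv2.resize(cv2.imread('pics/s6.png')[140:260,260:400],None,fx=4,fy=4); b=cv2.imread('pics/w6.png')[120:320,200:440]
o=np.zeros((480,800,3),'uint8'); o[:,:560]=a; o[:200,560:]=b; cv2.imwrite('pics/c6.png',o)
E
```

```text
[ 0.61359963 -0.05013499  0.14357689] [-0.78765428  0.78955991  0.42195802] 0.04456650811829432
```

View pics/c6.png

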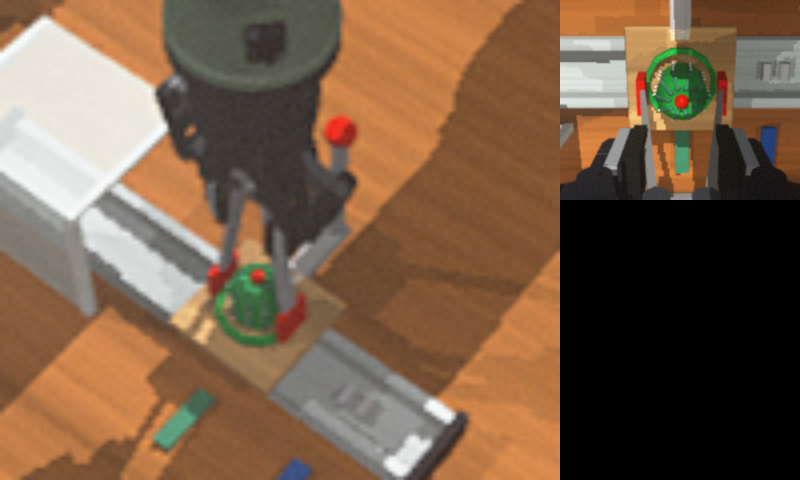

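```bash
python3 - <<'E'
from h import *
s,w=grab('wrist'); w=wfix(s,w)
m=cv2.inRange(cv2.cvtColor(w['pixels'],cv2.COLOR_RGB2HSV),(0,140,60),(8,255,255))
N,l,st,c=cv2.connectedComponentsWithStats(m)
for i in range(1,N):
    if st[i,4]>20: print(c[i].round(1),st[i],[ray(w,*c[i],z).round(4)[:2] for z in(.065,.085)])
E
```

```text
[319.2  63.7] [ 290   33   59   63 2792] [array([ 0.513 , -0.0514]), array([ 0.5155, -0.0513])]
[279.8 208.4] [276 191  10  45 274] [array([ 0.6108, -0.0805]), array([ 0.6044, -0.0778])]
[362.4 208.5] [357 191  11  45 294] [array([ 0.6108, -0.0199]), array([ 0.6045, -0.0227])]
[321.3 221.2] [315 215  14  14 149] [array([ 0.6207, -0.0501]), array([ 0.6135, -0.0501])]
```

Emit:
jog_arm(
  motion=[
    [-0.04, 0, 0, 0, 0.52],
    [0, 0, 0, 0, 0.5],
    [0, 0, 0, 0, 0.48],
    [0, 0, 0, 0, 0.46],
    [0, 0, 0, 0, 0.44],
    [0, 0, 0, 0, 0.44],
    [0, 0, 0, 0, 0.44],
    [0, 0, 0, 0, 0.44],
  ],
  newtons=45,
)

```text
clock: 16.95
position: [0.6145, -0.0502, 0.143]
tool_rot: [-3.142, 0.0, 3.141]
force: [-0.5, 0.1, 5.0]
grip_width: 0.0406
finger_force: 45.2
```

Emit:
jog_arm(
  motion=[
    [0, 0, 0, 0, 0.3],
    [0, 0, 0, 0, 0.3],
    [0, 0, -0.1, 0, 0.3],
    [0, 0, -0.2, 0, 0.3],
    [0, 0, -0.3, 0, 0.3],
    [0, 0, -0.4, 0, 0.3],
    [0, 0, -0.4, 0, 0.3],
    [0, 0, 0, 0, 0.3],
  ],
)

```text
clock: 17.75
position: [0.6153, -0.0502, 0.187]
tool_rot: [3.142, 0.003, 3.141]
force: [-0.2, 0.8, -1.2]
grip_width: 0.0402
finger_force: 45.5
```

Emit:
jog_arm(
  motion=[
    [0, 0, -0.3, 0, 0.3],
    [0, 0, -0.4, 0, 0.3],
    [0, 0, -0.4, 0, 0.3],
    [0, 0, -0.4, 0, 0.3],
    [0, 0, -0.3, 0, 0.3],
    [0, 0, -0.2, 0, 0.3],
    [0, 0, -0.1, 0, 0.3],
    [0, 0, 0, 0, 0.3],
    [0, 0, 0, 0, 0.3],
    [0, 0, 0, 0, 0.3],
    [0, 0, 0, 0, 0.3],
  ],
)

```text
clock: 18.85
position: [0.6142, -0.0501, 0.2474]
tool_rot: [-3.142, -0.001, 3.141]
force: [0.2, 0.4, -1.0]
grip_width: 0.0403
finger_force: 45.5
```

```bash
python3 - <<'E'
from h import *
s,g=grab('scene','s7.png'); s,w=grab('wrist','w7.png'); print(s['position'],s['force'],s['grip_width'],s['finger_force'])
a=cv2.resize(cv2.imread('pics/s7.png')[140:260,260:400],None,fx=4,fy=4); b=cv2.imread('pics/w7.png')[120:320,200:440]
o=np.zeros((480,800,3),'uint8'); o[:,:560]=a; o[:200,560:]=b; cv2.imwrite('pics/c7.png',o)
E
python3 cap.py
```

```text
[ 0.61428715 -0.05015472  0.24755295] [ 0.37292547  0.9581713  -1.6722696 ] 0.04006008494859582 45.48415509983897
top []
scene [(np.int32(49), array([344.5, 172.2]), array([ 0.5224, -0.052 ,  0.156 ])), (np.int32(19), array([313.8, 190.1]), array([ 0.6162, -0.078 ,  0.156 ])), (np.int32(47), array([330. , 196.9]), array([ 0.6066, -0.0331,  0.156 ]))]
```

View pics/c7.png

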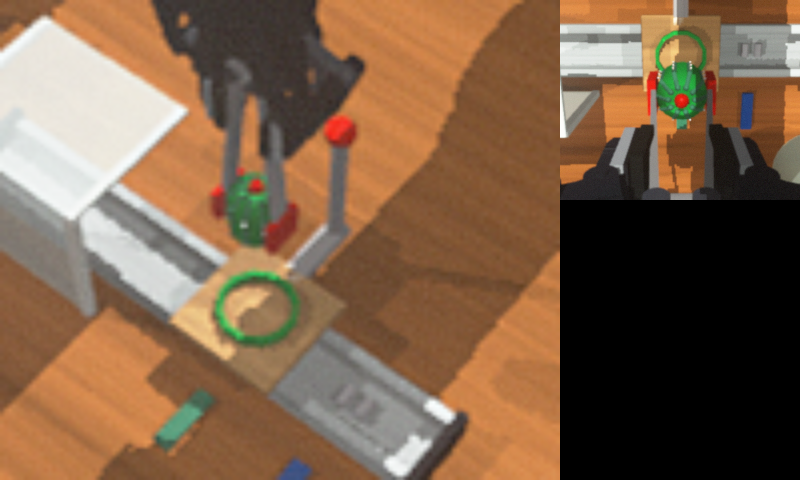

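The cactus is held upright in the red jaws, between (215,203) and (282,227) in the crop, about 104 mm above the carrier. The carrier is still at the green stop and the grip reads 45 N.

```bash
python3 -c "
from workcell import bot;print(bot.job_done())"
```

```text
the job is handed in; nothing more can be done
None
```

The carrier is clicked in at the green stop, and the tongs hold the cactus still about 10 cm above it with a 45 N grip; I handed the job in at about 19 s on the robot clock, and no verdict came back.

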